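# Close the tilted rivet jar without cross-threading

## Robot

A 7-joint arm with a two-finger parallel gripper is mounted at the origin on the work surface. World frame = base frame: x ahead of the robot, y to its left, z up, the work surface at z = 0. Lengths are in m, angles in rad, forces in N, time in s.
With the tool pointing down it reaches from about 0.35 to 0.9 m from the base axis. Payload 8.1 kg.
Tool frame: the origin (TCP) lies at the centre of the arm's flange, where the gripper is bolted on; the fingertips stand 178 mm ahead of it and the grasp point (between the pads) lies 159 mm ahead of it; z points along the fingers, y is the line along which they close (so a half turn about z gives the same grasp; the last joint's range is limited). The gripper opens to 92 mm and grips with 3 to 60 N. Pads are 19 mm wide; open, the fingers measure 130 mm over their backs; the gripper's body (75 mm by 190 mm) begins 47 mm behind the grasp point.
Start: joints at [-1.318, 0.434, 0.025, 1.573, -0.012, 1.134, -0.075], TCP at [0.218, 0.586, 0.405] pointing down, gripper open.
Joint ranges: [-2.62, 2.62], [-0.44, 2.09], [-1.27, 1.32], [0.08, 2.57], [-1.32, 4.46], [0.12, 2], [-2.74, 2.74]. Speed limits (rad/s): [2.22, 2.22, 3.01, 3.01, 3.14, 3.14, 3.14].

## Interface

Orientations are given as a rotation vector (axis times angle).
In Python, from cell import arm gives the robot as it stands. The module is installed in compiled form; this text tells all that it offers.
- The arm moves only by the shell command python3 -m inch 'ROWS' [FORCE]. ROWS is text: rows parted by semicolons, each of 5 numbers parted by spaces: the shift along the tool's x, y, z in m, then the turn about the tool's z in rad, then the finger opening in m, from 0 to 0.0918. In form: x y z roll fingers; .... A call has 1 to 5 rows; each row is the pose to reach, as a shift and turn from the pose commanded when the call began, along the tool's axes at that moment; what a row does not reach only later rows make up. A row lasts 1/10 s, in which the tool goes at most 50 mm and 8.59 degrees, less where a joint would pass 70% of its speed; a pose out of reach is approached as far as the arm can. A call with a gripper value outside its range is refused whole. The fingers move at their own pace and stop on an object; FORCE is the grip in N (left out, the last holds). Time passes only in rows, so rows that repeat a pose let the fingers close. It gives the time, the measured TCP pose, the force, the opening and the grip force at its end, in the units of the state.
- arm.observe(): the state, without advancing time (a new reading comes with each control period).
- arm.get_image(name): name is "side" or "top" or "wrist"; returns the picture (384x512x3 uint8, red, green, blue); there is no depth.
- arm.get_calibration(name): a dict with "intrinsics" (3x3 intrinsics, pixels), "pose" (4x4, takes a point from camera to world coordinates). Camera axes: x right, y up, looking along -z (the intrinsics and any distortion apply to the point x, -y, -z); pixel columns grow to the right and rows downward; lengths in m; the calibration is good to about 2 mm. A picture is of the moment at which its call begins: read the wrist's pose just before it. get_calibration takes no time and is no camera call; for the wrist camera it gives the pose at the moment of the call.
- arm.sign_off(): hands the job in; it is judged then, once.
Trained networks look in the newest picture that a camera, given by its name, has taken for a name from the list of things; names that differ only in an ending like _2 or _b are one class to them, and where a whole thing is asked for, a point or a joint stands for the part that bears it (a point fixed in the world has none). Each returns a list of dicts, best first, with "conf" (0 to 1); they miss things now and then, are a little off and sometimes report something else, mostly with a low value. They report only what shows in the picture. A call takes as long as a camera call. They do not tell look-alikes from the thing itself.
- arm.look_for(camera, query): "point" ([row, column] in pixels, amid what is visible of it).
- arm.silhouettes(camera, query): "region" (384x512 bool, what is visible of it) and "point" ([row, column] in pixels, amid what is visible of it).
- arm.place_of(camera, query): "point" ([row, column] in pixels: a listed point, or the origin of a listed thing).
The state is a dict: "clock": time; "joints": joint angles; "dq": joint speeds; "joint_efforts": joint torques, N m; "position": TCP position; "ee_rot": TCP orientation; "force": force on the tool from outside, world axes, zero at the start; "ft_torque": the same for the moment, N m; "width": opening from 0.0 (shut) to 1.0 (fully open); "gripper_force": force on a finger pad.
Only numpy, scipy, OpenCV 4.12 (cv2) and the standard library are available. Lean on these libraries where they do the work, as an engineer would, in place of code of your own. Each camera call takes 0.05 s, during which the arm holds its last target. There are 200 camera calls.

## Task

Close the rivet jar: set the red lid squarely on the threads of the tilted jar with its white ticks at the jar's black marks, then turn it backward (anticlockwise, seen from above the lid) while it rests there until its lugs drop off the thread starts. Then screw it forward (clockwise), straight and not crooked, down the thread until it is fully home against its stop, and let go. Leave the glue bottle, the brass tin and the mallet where they are.

Things in the scene. Friction and masses are not known exactly. Their poses are not given: they have to be found in the camera images.
- jar: Jar of rivets clamped in a wooden cradle, cannot move; axis leans 25 degrees from vertical, roughly towards the robot. Origin: centre of the mouth, level with the rim; z out of the jar along its axis; x towards a black mark. Clear body with a white shoulder, 110 mm diameter, 28 to 120 mm below the rim; white neck 68 mm diameter, 28 mm high. All features repeat every 120 degrees; angles here are about z from a mark, plus = anticlockwise = backward.
- jar_mark (a point): One of three equal black marks on the jar's white shoulder, at angle 0, 50 mm from the axis, 27 mm below the rim. Axes as the jar's.
- jar_start (a point): Start of one of the three blue thread ridges on the neck (78 mm outer diameter, 5 mm proud), at +30 degrees, 39 mm from the axis, on the ridge's top. The top is level, 5 mm below the rim, from +30 clockwise to -28 degrees. Under the ridge runs the channel for a lug of the lid: it descends clockwise 9 mm in 58 degrees, with 3 mm axial play. Axes as the jar's.
- jar_gap (a point): Middle of the gap between two ridges, at +57 degrees, 39 mm from the axis, 5 mm below the rim. The gap reaches from +30 to +84 degrees; here the lid's lugs can drop into the channels. A lug is free in it with its tick between +38 and +76 degrees. Axes as the jar's.
- jar_stop (a point): Blue stop rib at the far (clockwise) end of a ridge, from -28 to -36 degrees, 39 mm from the axis; point 5 mm below the rim. It rises above the ridge top to 0.5 mm below the rim and closes the channel below. A lug in the channel meets it with its tick at -20 degrees: fully screwed home. Axes as the jar's.
- lid_center (a point): Loose screw lid, 58 mm high, 0.10 to 0.21 kg, skirt down on the bench; point on its axis, half-way up. z up out of its top, x along the grip bar. Red cap 90 mm diameter (82 inside), from 29 to 1 mm below this point (inner ceiling 5 mm below); grip bar on top 60 mm along x, 20 mm wide, 30 mm high. Height along the jar's z: 24 mm resting on the ridges, 12 to 18 dropped in the gaps, 5 fully home.
- lid_tick0 (a point): Lower end of the lid's white tick 0, at the skirt's lower edge, 45 mm from the lid's axis, 0 degrees anticlockwise of the lid's x. Behind it, inside the skirt, is a lug: 16 degrees wide, reaching in to 36 mm from the axis, in the lowest 6.5 mm of the skirt. The three are interchangeable. Axes as the lid's.
- lid_tick1 (a point): Lower end of the lid's white tick 1, at the skirt's lower edge, 45 mm from the lid's axis, 120 degrees anticlockwise of the lid's x. Behind it, inside the skirt, is a lug: 16 degrees wide, reaching in to 36 mm from the axis, in the lowest 6.5 mm of the skirt. The three are interchangeable. Axes as the lid's.
- lid_tick2 (a point): Lower end of the lid's white tick 2, at the skirt's lower edge, 45 mm from the lid's axis, 240 degrees anticlockwise of the lid's x. Behind it, inside the skirt, is a lug: 16 degrees wide, reaching in to 36 mm from the axis, in the lowest 6.5 mm of the skirt. The three are interchangeable. Axes as the lid's.
- glue_bottle: White glue bottle with an orange cap, 56 mm diameter, 140 mm high, loose; origin at the centre of its underside. Leave alone.
- wax_tin: Brass-coloured round tin with a pale top, 72 mm diameter, 50 mm high, loose; origin at the centre of its underside. Leave alone.
- mallet: Wooden mallet lying on the bench, about 200 mm along its x, head 50 x 85 x 50 mm at +x, loose; origin on the bench under it, near the middle of its length. Leave alone.
There are look-alikes about, which are no part of the job. There is more than one size of the part that bears lid_center; the job needs the middle-sized.

How it is judged:
On the way, in this order (a step that is already met when the one before it is completed fails the run):
1. the lid rests squarely on top of the thread ridges, a tick within about 16 degrees of a black mark (z of lid_center in the frame of jar between 0.0205 and 0.0275 m and x of lid_center in the frame of jar between -0.006 and 0.006 m and y of lid_center in the frame of jar between -0.006 and 0.006 m and angle between the z axis of lid_center and the z axis of jar, either way round below 0.12 rad and ((x of lid_tick0 in the frame of jar above 0.03 m and y of lid_tick0 in the frame of jar between -0.0125 and 0.0125 m) or (x of lid_tick1 in the frame of jar above 0.03 m and y of lid_tick1 in the frame of jar between -0.0125 and 0.0125 m) or (x of lid_tick2 in the frame of jar above 0.03 m and y of lid_tick2 in the frame of jar between -0.0125 and 0.0125 m))), for 0.2 s.
2. still lying on the ridges, the lid has been turned backward to about 20 to 36 degrees from the marks (z of lid_center in the frame of jar between 0.0205 and 0.0275 m and x of lid_center in the frame of jar between -0.006 and 0.006 m and y of lid_center in the frame of jar between -0.006 and 0.006 m and angle between the z axis of lid_center and the z axis of jar, either way round below 0.12 rad and ((x of lid_tick0 in the frame of jar above 0.03 m and y of lid_tick0 in the frame of jar between 0.015 and 0.0265 m) or (x of lid_tick1 in the frame of jar above 0.03 m and y of lid_tick1 in the frame of jar between 0.015 and 0.0265 m) or (x of lid_tick2 in the frame of jar above 0.03 m and y of lid_tick2 in the frame of jar between 0.015 and 0.0265 m))).
3. the lugs have dropped into the gaps behind the thread starts, lid square (z of lid_center in the frame of jar between 0.008 and 0.0195 m and x of lid_center in the frame of jar between -0.006 and 0.006 m and y of lid_center in the frame of jar between -0.006 and 0.006 m and angle between the z axis of lid_center and the z axis of jar, either way round below 0.12 rad and ((x of lid_tick0 in the frame of jar above 0.005 m and y of lid_tick0 in the frame of jar above 0.027 m) or (x of lid_tick1 in the frame of jar above 0.005 m and y of lid_tick1 in the frame of jar above 0.027 m) or (x of lid_tick2 in the frame of jar above 0.005 m and y of lid_tick2 in the frame of jar above 0.027 m))), for 0.1 s.
At the end, for the whole second after the job is handed in: The lid is fully home: its centre point lies 2 to 8 mm above the jar's mouth along the jar's axis and within 6 mm of it sideways, its axis within 0.12 rad of the jar's, a tick 8 degrees or more clockwise of a black mark (the stop is at 20 degrees); lid at rest and released (z of lid_center in the frame of jar between 0.002 and 0.008 m and x of lid_center in the frame of jar between -0.006 and 0.006 m and y of lid_center in the frame of jar between -0.006 and 0.006 m and angle between the z axis of lid_center and the z axis of jar, either way round below 0.12 rad and linear speed of lid below 0.02 m/s and angular speed of lid below 0.15 rad/s and ((x of lid_tick0 in the frame of jar above 0.03 m and y of lid_tick0 in the frame of jar between -0.022 and -0.0065 m) or (x of lid_tick1 in the frame of jar above 0.03 m and y of lid_tick1 in the frame of jar between -0.022 and -0.0065 m) or (x of lid_tick2 in the frame of jar above 0.03 m and y of lid_tick2 in the frame of jar between -0.022 and -0.0065 m))); the robot touches nothing.
It fails at once if the lid is forced on crooked (more than 14 degrees off the jar's axis while down on the thread) (z of lid_center in the frame of jar between -0.02 and 0.018 m and distance between lid_center and jar below 0.03 m and angle between the z axis of lid_center and the z axis of jar, either way round above 0.25 rad).
It fails at once if the glue bottle is moved by more than 30 mm (distance of glue_bottle from where it was at the start of the episode above 0.03 m).
It fails at once if the wax tin is moved by more than 30 mm (distance of wax_tin from where it was at the start of the episode above 0.03 m).
It fails at once if the mallet is moved by more than 30 mm (distance of mallet from where it was at the start of the episode above 0.03 m).
It also fails if it takes over 54 s, if anything falls off the work surface, if the arm or the gripper's body presses on something with over 40 N, if the wrist force passes 120 N, or if a joint passes its speed limit or range.

## Working session

There is one attempt and no reset: what is moved stays moved. The work goes in short steps, Python scripts to look and compute and a shell command to move; the robot and the scene stay as the last step left them, time stands still between calls to the robot, and variables do not carry over. Pictures are saved under pics/ and viewed, at most 10 in all, crops included, and the job is handed in when it is done.

```bash
mkdir -p pics; ls; cat > h.py <<'E'
import numpy as np, cv2
from cell import arm
from scipy.spatial.transform import Rotation as R
def save(n,f,crop=None,s=1):
    im=arm.get_image(n)[:,:,::-1]
    if crop: im=im[crop[0]:crop[1],crop[2]:crop[3]]
    cv2.imwrite('pics/'+f,cv2.resize(im,None,fx=s,fy=s,interpolation=cv2.INTER_CUBIC))
def ray(cam,p,cal=None):
    c=cal or arm.get_calibration(cam); K=np.array(c['intrinsics']);T=np.array(c['pose'])
    d=np.linalg.inv(K)@[p[1],p[0],1]; d=T[:3,:3]@(d*[1,-1,-1]); return T[:3,3],d/np.linalg.norm(d)
def atz(cam,p,z):
    o,d=ray(cam,p); return o+d*(z-o[2])/d[2]
def proj(cam,X):
    c=arm.get_calibration(cam); K=np.array(c['intrinsics']);T=np.array(c['pose'])
    q=(np.atleast_2d(X)-T[:3,3])@T[:3,:3]*[1,-1,-1]; q=q@K.T; return (q[:,:2]/q[:,2:])[:,::-1]
E
python3 - <<'E'
from h import *
for c in ('top','side'):
    im=arm.get_image(c); cv2.imwrite(f'pics/{c}0.png',im[:,:,::-1])
    k=arm.get_calibration(c); print(c,np.round(k['intrinsics'],1).tolist(),np.round(k['pose'],3).tolist())
    for q in ('lid_center','jar','jar_mark','jar_start','lid_tick0','wax_tin','glue_bottle','mallet'):
        print(c,q,[(np.round(r['point']).tolist(),round(r['conf'],2)) for r in arm.place_of(c,q)])
print(arm.observe())
E
cd pics; python3 -c "
import cv2,numpy as np
cv2.imwrite('both.png',np.vstack([cv2.imread('top0.png'),cv2.imread('side0.png')])[:, :])" 
```

```text
pics
top [[436.0, 0.0, 253.1], [0.0, 436.0, 182.5], [0.0, 0.0, 1.0]] [[-0.008, 0.997, -0.082, 0.463], [-1.0, -0.007, 0.014, 0.004], [0.013, 0.083, 0.997, 1.618], [0.0, 0.0, 0.0, 1.0]]
top lid_center [([200.0, 200.0], 0.8), ([248.0, 210.0], 0.78), ([205.0, 234.0], 0.72)]
top jar [([204.0, 288.0], 0.72)]
top jar_mark [([190.0, 285.0], 0.72), ([197.0, 198.0], 0.44)]
top jar_start [([193.0, 278.0], 0.97)]
top lid_tick0 [([234.0, 229.0], 0.96), ([261.0, 216.0], 0.9), ([242.0, 196.0], 0.82), ([206.0, 230.0], 0.8), ([198.0, 241.0], 0.78), ([188.0, 211.0], 0.7), ([197.0, 190.0], 0.66), ([213.0, 209.0], 0.58)]
top wax_tin [([192.0, 138.0], 0.86)]
top glue_bottle [([128.0, 268.0], 0.76), ([188.0, 289.0], 0.19)]
top mallet [([187.0, 369.0], 0.69)]
side [[425.5, 0.0, 252.7], [0.0, 425.5, 199.1], [0.0, 0.0, 1.0]] [[0.9, 0.201, -0.387, 0.115], [-0.436, 0.43, -0.79, -0.969], [0.008, 0.88, 0.475, 0.685], [0.0, 0.0, 0.0, 1.0]]
side lid_center [([212.0, 167.0], 0.75), ([200.0, 216.0], 0.74), ([226.0, 226.0], 0.6)]
side jar [([210.0, 251.0], 0.8)]
side jar_mark [([203.0, 267.0], 0.82)]
side jar_start [
[... 389 characters left out ...]
oints': array([-1.31761217,  0.43449808,  0.02497225,  1.57318115, -0.01157736,
        1.13397705, -0.07510643]), 'dq': array([-4.67769048e-04,  4.70805800e-04,  6.31919102e-04, -6.53287911e-04,
        1.29038621e-03, -4.58886781e-05,  1.80597477e-03]), 'joint_efforts': array([ 5.76226648e-04, -6.67649889e+01,  9.84346680e-01, -3.14804327e+01,
       -6.07123040e-02,  3.24982835e-02,  3.46736408e-05]), 'position': array([0.21772254, 0.58586961, 0.40475002]), 'ee_rot': array([5.56003536e-01, 3.09197071e+00, 1.23589500e-04]), 'force': array([-0.98946482, -0.48035341,  0.38506194]), 'ft_torque': array([ 0.0577712 , -0.00583237, -0.0174083 ]), 'gripper_force': 0.0, 'width': 0.9959375231196137}
```

View pics/top0.png

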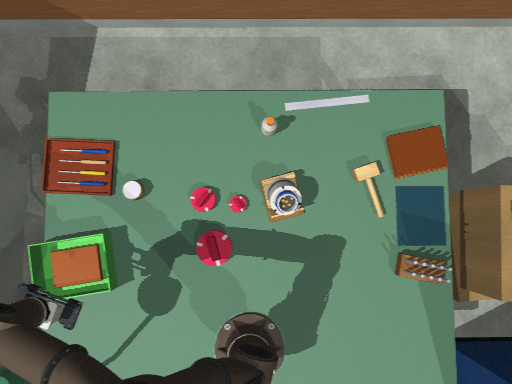

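View pics/side0.png

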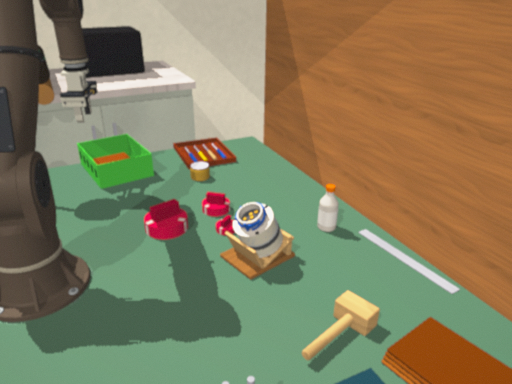

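```bash
python3 - <<'E'
from h import *
for n,t,s in (('lid',(200,200),(200,216)),('jar',(204,288),(210,251))):
    o,d=ray('top',t);p,e=ray('side',s)
    A=np.c_[d,-e];k=np.linalg.lstsq(A,p-o,rcond=None)[0]; print(n,o+d*k[0],p+e*k[1])
im=cv2.imread('pics/top0.png')[160:280,175:325]
cv2.imwrite('pics/crop.png',cv2.resize(im,None,fx=5,fy=5,interpolation=cv2.INTER_CUBIC))
c=arm.get_calibration('wrist');s=arm.observe();T=np.array(c['pose']);Rt=R.from_rotvec(s['ee_rot']).as_matrix()
print(np.round(Rt,3).tolist(),'cam in tool',np.round(Rt.T@(T[:3,3]-s['position']),4),np.round(Rt.T@T[:3,:3],3).tolist(),np.round(c['intrinsics'],1).tolist())
E
```

```text
lid [0.53175061 0.17638581 0.02623256] [0.54206724 0.17254626 0.02626451]
jar [ 0.51046733 -0.13260276  0.15413948] [ 0.51879822 -0.13625082  0.15475195]
[[-0.937, 0.348, 0.0], [0.348, 0.937, 0.0], [-0.0, 0.0, -1.0]] cam in tool [ 0.0682 -0.0009  0.0206] [[0.0, 0.968, 0.252], [1.0, -0.0, 0.0], [0.0, 0.252, -0.968]] [[292.3, 0.0, 255.1], [0.0, 292.3, 188.6], [0.0, 0.0, 1.0]]
```

View pics/crop.png

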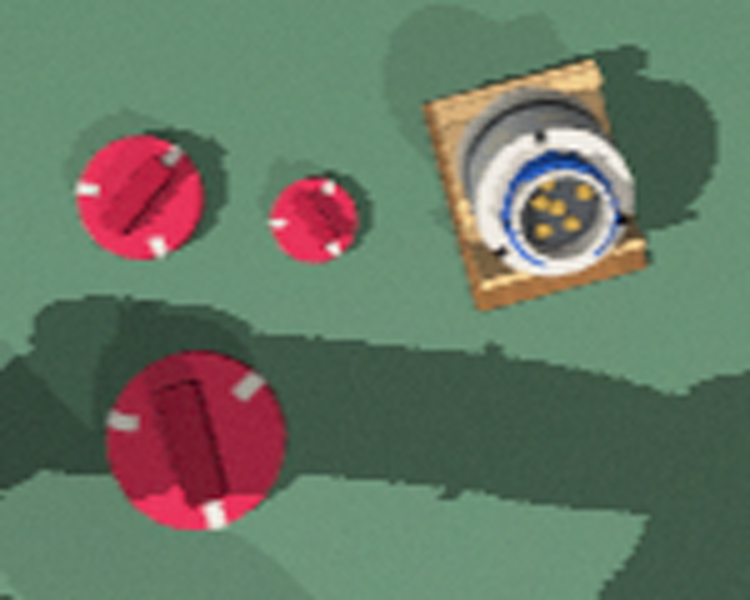

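Look-alike lids in top view: large at (248,214), middle at (200,203), small at (204,238). The crop shows the middle one with a ~25 px (90 mm) diameter, so I choose (200,203). One jar mark lies roughly in the uphill lean plane. Next I move the wrist camera over the lid.

```bash
python3 -m inch '-0.04 -0.025 0 0 0.0918;-0.08 -0.05 0 0 0.0918;-0.12 -0.075 0 0 0.0918;-0.16 -0.10 0 0 0.0918;-0.2 -0.125 0 0 0.0918' && python3 -m inch '-0.04 -0.025 0 0 0.0918;-0.08 -0.05 0 0 0.0918;-0.12 -0.075 0 0 0.0918;-0.16 -0.10 0 0 0.0918;-0.2 -0.125 0 0 0.0918' && python3 -m inch '-0.04 -0.025 0 0 0.0918;-0.04 -0.025 0 0 0.0918;-0.04 -0.025 0 0 0.0918'
python3 - <<'E'
from h import *
s=arm.observe();print(s['clock'],s['position'],s['ee_rot'])
save('wrist','w1.png')
for q in ('lid_center','lid_tick0'):
    for r in arm.place_of('wrist',q): print(q,np.round(r['point']),r['conf'],atz('wrist',r['point'],0.029 if q=='lid_center' else 0.0))
E
```

```text
clock: 1.4
position: [0.3625, 0.3973, 0.4049]
ee_rot: [0.556, 3.092, 0.001]
force: [2.1, -0.4, 0.1]
width: 0.999
gripper_force: 0.0
clock: 1.9
position: [0.5065, 0.2105, 0.4051]
ee_rot: [0.556, 3.092, 0.001]
force: [-0.8, 1.0, -0.3]
width: 1.002
gripper_force: 0.0
clock: 2.2
position: [0.5349, 0.1735, 0.4047]
ee_rot: [0.561, 3.091, -0.0]
force: [-1.1, 1.5, -0.5]
width: 1.0
gripper_force: 0.0
2.2 [0.53492148 0.17353335 0.40467575] [ 5.60914488e-01  3.09102169e+00 -2.24205381e-04]
lid_center [169. 253.] 0.85 [0.53185579 0.17305204 0.029     ]
lid_center [ 34. 154.] 0.82 [0.35253152 0.12290711 0.029     ]
lid_center [190. 157.] 0.73 [0.51479838 0.05082753 0.029     ]
lid_tick0 [198. 240.] 0.95 [0.56857113 0.13966996 0.        ]
lid_tick0 [174. 141.] 0.88 [0.49067309 0.02821087 0.        ]
lid_tick0 [ 94. 150.] 0.84 [0.40210037 0.08320013 0.        ]
lid_tick0 [177. 180.] 0.79 [0.51293865 0.07509362 0.        ]
lid_tick0 [161. 280.] 0.71 [0.53861597 0.20810565 0.        ]
lid_tick0 [ 43. 224.] 0.67 [0.38055454 0.19221994 0.        ]
lid_tick0 [207. 159.] 0.58 [0.54191684 0.03085333 0.        ]
lid_tick0 [139. 224.] 0.56 [0.48689999 0.15015619 0.        ]
lid_tick0 [126. 444.] 0.43 [0.56882469 0.42181907 0.        ]
```

View pics/w1.png

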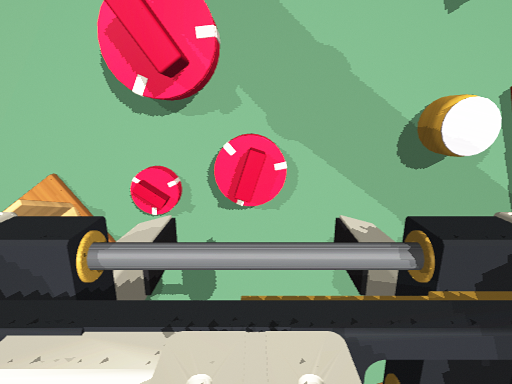

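The wrist view shows the middle lid at (170,250), with its bar pointing to the tick at (198,240); the large lid is at top left and the small one at (190,157). Next, the jar.

```bash
python3 -m inch '-0.02 -0.044 0 0 0.0918;-0.04 -0.088 0 0 0.0918;-0.06 -0.132 0 0 0.0918;-0.08 -0.176 0 0 0.0918;-0.1 -0.22 0 0 0.0918' >/dev/null && python3 -m inch '-0.015 -0.035 0 0 0.0918;-0.03 -0.07 0 0 0.0918;-0.03 -0.07 0 0 0.0918;-0.03 -0.07 0 0 0.0918'
python3 - <<'E'
from h import *
save('wrist','w2.png')
for q in ('jar','jar_mark','jar_start','jar_gap','jar_stop'):
    for r in arm.place_of('wrist',q): print(q,np.round(r['point'],1),round(r['conf'],2))
c=arm.get_calibration('wrist');np.savez('w2.npz',K=c['intrinsics'],T=c['pose'])
E
```

```text
clock: 3.25
position: [0.5552, -0.1417, 0.4047]
ee_rot: [-0.556, -3.092, -0.001]
force: [-0.8, 0.0, -0.4]
width: 0.998
gripper_force: 0.0
jar [148.1 252.8] 0.63
jar_mark [198.3 286.1] 0.79
jar_mark [ 30.8 463. ] 0.4
jar_start [167.6 292.1] 0.96
jar_start [191.9 254.8] 0.56
jar_start [ 59.4 507.1] 0.18
jar_gap [145.5 300.4] 0.61
jar_stop [192.8 253.5] 0.74
```

View pics/w2.png

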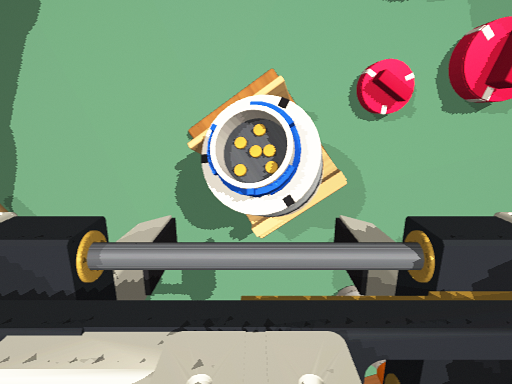

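```bash
cat > fit.py <<'E'
from h import *
from scipy.optimize import least_squares
im=cv2.imread('pics/w2.png').astype(int);b,g,r=im[...,0],im[...,1],im[...,2]
sub=np.zeros(b.shape,bool);sub[85:225,190:335]=1
dark=((im.max(2)<45)&sub).astype(np.uint8)
n,l,st,ce=cv2.connectedComponentsWithStats(dark)
cand=[(st[i,4],ce[i][::-1]) for i in range(1,n) if st[i,4]>8]
for a,c in cand: print('dark',a,np.round(c,1))
def mark(p): return min(cand,key=lambda c:np.hypot(*(c[1]-p)))[1]
M=[mark(p) for p in ([103,284],[158,204],[200,289])]
# white shoulder outline
sh=((im.min(2)>140)&sub)|((b>120)&(r<90)&sub)
sh=sh.astype(np.uint8);cs=cv2.findContours(sh,cv2.RETR_EXTERNAL,cv2.CHAIN_APPROX_NONE)[0];c=max(cs,key=cv2.contourArea)
hull=cv2.convexHull(c);print('shoulder ellipse',cv2.fitEllipse(hull))
# inner mouth: dark grey/yellow interior component
z=np.load('w2.npz');K,T=z['K'],z['T']
def P(X):
    q=((X-T[:3,3])@T[:3,:3]*[1,-1,-1])@K.T;return (q[:,:2]/q[:,2:])[:,::-1]
def frame(p):
    t=np.radians(25);az=p[3];zz=np.array([np.sin(t)*np.cos(az),np.sin(t)*np.sin(az),np.cos(t)])
    h=np.array([np.cos(az),np.sin(az),0]);y0=np.array([-np.sin(az),np.cos(az),0]);x0=np.cross(y0,zz)
    return np.c_[np.cos(p[4])*x0+np.sin(p[4])*y0,-np.sin(p[4])*x0+np.cos(p[4])*y0,zz]
def jp(p,L): return P(p[:3]+np.atleast_2d(L)@frame(p).T)
def circ(rad,h,n=72):
    a=np.arange(n)*2*np.pi/n;return np.c_[rad*np.cos(a),rad*np.sin(a),0*a+h]
ml=[[.05*np.cos(a),.05*np.sin(a),-.027] for a in np.radians([0,120,240])]
(cx,cy),(MA,ma),ang=cv2.fitEllipse(hull)
H=hull[:,0,::-1].astype(float)
def res(p,order):
    e=[(jp(p,[ml[i] for i in order])-M).ravel()]
    q=jp(p,circ(.055,-.028))
    e.append(np.array([np.min(np.hypot(*(q-h).T)) for h in H])*0.3)
    e.append((jp(p,[[0,0,0]])-[148.1,252.8]).ravel()*0.5)
    return np.concatenate(e)
if __name__=='__main__':
  best=None
  for o in ((0,1,2),(0,2,1)):
    for az in (2.7,3.1,-2.7):
      for ps in (0,.5,1,1.5,-.5,-1):
        f=least_squares(res,[.515,-.134,.15,az,ps],args=(o,),x_scale=[.01,.01,.01,.1,.1])
        if best is None or f.cost<best[0].cost: best=(f,o)
  f,o=best;p=f.x;print('cost',f.cost,o,'pos',p[:3],'lean az deg',np.degrees(p[3]),'psi',np.degrees(p[4]))
  print(np.round(frame(p),3)); print('mark res',np.round(f.fun[:6],1),'mouth',jp(p,[[0,0,0]]))
  np.save('jar.npy',p)
  for cam,X in (('top',(204,288)),('side',(210,251))): print(cam,proj(cam,p[:3]),X)
  v=cv2.imread('pics/w2.png')
  for rad,h,col in ((.055,-.028,(0,0,255)),(.034,0,(0,255,0)),(.039,-.005,(0,255,255))):
    for q in jp(p,circ(rad,h)): cv2.circle(v,(int(round(q[1])),int(round(q[0]))),0,col,-1)
  cv2.imwrite('pics/fit.png',cv2.resize(v[70:240,170:360],None,fx=3,fy=3,interpolation=cv2.INTER_NEAREST))
E
python3 fit.py
```

```text
dark 64 [102.4 283.1]
dark 39 [158.6 203.8]
dark 36 [200.4 288.2]
shoulder ellipse ((259.4708557128906, 153.02810668945312), (124.65940856933594, 131.61810302734375), 101.7441635131836)
cost 29.705103471336546 (0, 1, 2) pos [ 0.51230383 -0.12924013  0.15633362] lean az deg 187.28617698275318 psi -52.82433561539473
[[-0.644 -0.64  -0.419]
 [ 0.721 -0.691 -0.054]
 [-0.255 -0.337  0.906]]
mark res [-0.5  0.4 -0.6 -1.1  0.5  1.2] mouth [[144.06161678 250.96644647]]
top [[203.43810993 287.05102447]] (204, 288)
side [[208.74096816 247.46312213]] (210, 251)
```

View pics/fit.png

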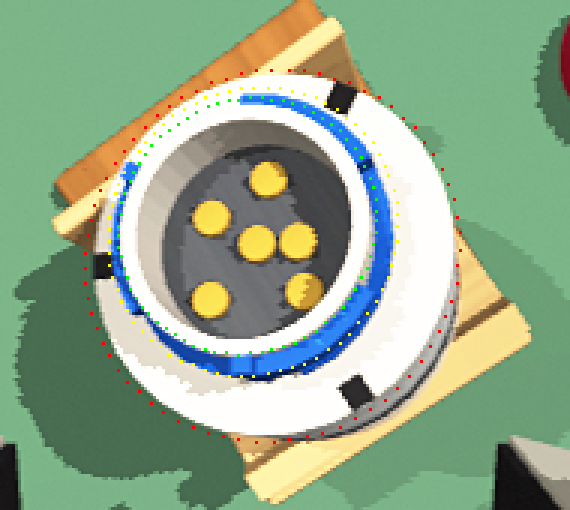

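```bash
python3 -m inch '-0.01 0.05 0 0 0.0918;-0.02 0.1 0 0 0.0918;-0.02 0.1 0 0 0.0918;-0.02 0.1 0 0 0.0918'
python3 - <<'E'
from h import *
save('wrist','w3.png')
for q in ('jar','jar_mark','jar_start','jar_gap','jar_stop'):
    for r in arm.place_of('wrist',q): print(q,np.round(r['point'],1),round(r['conf'],2))
c=arm.get_calibration('wrist');np.savez('w3.npz',K=c['intrinsics'],T=c['pose'])
p=np.load('jar.npy')
from fit import frame
L=[[0,0,0]]+[[.05*np.cos(a),.05*np.sin(a),-.027] for a in np.radians([0,120,240])]
pr=proj('wrist',p[:3]+np.array(L)@frame(p).T);print('pred',pr)
im=cv2.imread('pics/w3.png');dark=((im.max(2)<45)).astype(np.uint8)
n,l,st,ce=cv2.connectedComponentsWithStats(dark)
for i in range(1,n):
    if 15<st[i,4]<120: print(st[i,4],ce[i][::-1])
# mouth: interior ellipse in both pictures: dark-grey/yellow/shaded region inside white rim
for f,c0 in (('w2',(147,252)),('w3',pr[0]+[2,1])):
    im=cv2.imread(f'pics/{f}.png').astype(np.uint8)
    w=np.where(im.min(2)>205,0,255).astype(np.uint8)
    # radial scan for the first bright pixel outward beyond yellow rivets
    pts=[]
    for a in np.radians(np.arange(0,360,5)):
        for rr in np.arange(26,46,.5):
            y,x=c0[0]+rr*np.sin(a),c0[1]+rr*np.cos(a)
            if im[int(round(y)),int(round(x))].min()>205: pts.append((x,y));break
    pts=np.array(pts,np.float32);print(f,len(pts),cv2.fitEllipseAMS(pts))
E
```

```text
clock: 3.95
position: [0.6093, -0.0531, 0.4043]
ee_rot: [-0.549, -3.093, -0.0]
force: [-0.9, -0.9, 0.2]
width: 1.007
gripper_force: 0.0
jar [175.6 166.1] 0.4
jar_mark [175.3 167.9] 0.87
jar_mark [117.6 172.9] 0.23
jar_start [142.8 158.6] 0.88
jar_gap [117.6 171.6] 0.56
jar_stop [168.6 126.5] 0.76
dark 64 [102.4 283.1]
dark 39 [158.6 203.8]
dark 36 [200.4 288.2]
shoulder ellipse ((259.4708557128906, 153.02810668945312), (124.65940856933594, 131.61810302734375), 101.7441635131836)
pred [[117.16153906 122.56278662]
 [ 77.00592435 169.93191643]
 [135.28583967  91.37132467]
 [176.74985562 170.32773882]]
61 [ 78.2295082  166.95081967]
68 [177.57352941 166.75      ]
61 [193.63934426 186.37704918]
w2 72 ((250.9911651611328, 145.8833465576172), (70.7476806640625, 75.58033752441406), 31.87143325805664)
w3 72 ((120.52239990234375, 119.94173431396484), (63.7427864074707, 77.09022521972656), 203.46434020996094)
```

```bash
cat > fit2.py <<'E'
from h import *
from scipy.optimize import least_squares
V=[np.load(f'{f}.npz') for f in ('w2','w3')]
def P(v,X):
    T=v['T'];q=((X-T[:3,3])@T[:3,:3]*[1,-1,-1])@v['K'].T;return (q[:,:2]/q[:,2:])[:,::-1]
def frame(p):
    t,az,ps=p[5],p[3],p[4];z=np.array([np.sin(t)*np.cos(az),np.sin(t)*np.sin(az),np.cos(t)])
    y=np.array([-np.sin(az),np.cos(az),0]);x=np.cross(y,z)
    return np.c_[np.cos(ps)*x+np.sin(ps)*y,-np.sin(ps)*x+np.cos(ps)*y,z]
L=np.array([[0,0,0]]+[[.05*np.cos(a),.05*np.sin(a),-.027] for a in np.radians([0,120,240])])
O=[[(145.9,251.0),(102.4,283.1),(158.6,203.8),(200.4,288.2)],[(119.9,120.5),(78.2,167),None,(177.6,166.8)]]
def res(p,full=False):
    X=p[:3]+L@frame(p).T;e=[]
    for v,o in zip(V,O):
        for q,m in zip(P(v,X),o):
            if m is not None: e+=list(q-m)
    return np.array(e+[(p[5]-np.radians(25))*w])
for w in (100,0):
    f=least_squares(res,[.512,-.129,.156,3.3,-.9,.436],x_scale=[.01,.01,.01,.1,.1,.1])
    print(w,f.cost,f.x[:3],np.degrees(f.x[3:]));print(np.round(f.fun,1))
    if w: np.save('jar2.npy',f.x);print(np.round(frame(f.x),3))
p=np.load('jar2.npy')
for cam,X in (('top',(204,288)),('side',(210,251))): print(cam,proj(cam,p[:3]),X)
E
python3 fit2.py
```

```text
100 8.939254059805121 [ 0.51288541 -0.13108226  0.15689863] [191.89366622 -57.4273115   25.04419134]
[-0.2 -2.  -0.1 -0.2  0.3 -1.3  1.8  0.  -1.1 -0.1 -1.   1.5  0.4  2.
  0.1]
[[-0.651 -0.636 -0.414]
 [ 0.724 -0.684 -0.087]
 [-0.228 -0.357  0.906]]
0 8.924371144413922 [ 0.51284093 -0.13110856  0.15685422] [192.01646241 -57.51449545  25.22102582]
[-0.3 -2.1 -0.1 -0.1  0.4 -1.2  1.8  0.  -1.2 -0.1 -0.9  1.5  0.4  2.
  0. ]
top [[203.25437652 287.6125288 ]] (204, 288)
side [[208.82556632 247.98675119]] (210, 251)
```

```bash
python3 -m inch '0.026 0.037 0 0.1 0.0918;0.052 0.074 0.01 0.2 0.0918;0.078 0.111 0.02 0.3 0.0918;0.104 0.148 0.03 0.38 0.0918;0.13 0.185 0.045 0.38 0.0918' >/dev/null; python3 -m inch '0 0 0 0 0.0918;0 0 0 0 0.0918;0 0 0 0 0.0918'
python3 - <<'E'
from h import *
im=arm.get_image('wrist')[:,:,::-1];c=arm.get_calibration('wrist');np.savez('w4.npz',K=c['intrinsics'],T=c['pose']);s=arm.observe();print(s['joints'],s['position'])
cv2.imwrite('pics/w4.png',im)
p0=proj('wrist',[.532,.173,.058])[0];print('exp',p0)
for q in ('lid_center','lid_tick0'):
    for r in arm.place_of('wrist',q): print(q,np.round(r['point'],1),round(r['conf'],2))
for r in arm.silhouettes('wrist','lid_center'):
    m=r['region'].astype(np.uint8);cs=cv2.findContours(m,0,cv2.CHAIN_APPROX_NONE)[0];k=max(cs,key=cv2.contourArea)
    print(round(r['conf'],2),m.sum(),cv2.fitEllipse(k))
y,x=map(int,p0);cv2.imwrite('pics/w4c.png',cv2.resize(im[max(0,y-75):y+75,x-90:x+90],None,fx=4,fy=4,interpolation=cv2.INTER_CUBIC));print(max(0,y-75),x-90)
E
```

```text
clock: 5.05
position: [0.5518, 0.1616, 0.3602]
ee_rot: [1.132, 2.929, -0.0]
force: [-0.1, 0.1, 0.1]
width: 0.999
gripper_force: 0.0
[-0.61505108  0.40074526  0.32610764  1.77592132 -0.14945676  0.98834199
  0.60153214] [0.55192699 0.16126297 0.36023962]
exp [160.02770023 251.19592497]
lid_center [158.4 248.6] 0.93
lid_center [220.9 159.2] 0.86
lid_center [59.  87.6] 0.75
lid_center [ 22.8 452.3] 0.17
lid_tick0 [202.1 182. ] 0.95
lid_tick0 [191.9 250.6] 0.94
lid_tick0 [123.8 116.5] 0.93
lid_tick0 [237.9 174.6] 0.86
lid_tick0 [208.1 138.6] 0.74
lid_tick0 [136.8 281.6] 0.67
lid_tick0 [163.  249.3] 0.67
lid_tick0 [138.3 213.9] 0.62
lid_tick0 [ 37.7 165.6] 0.59
0.83 15648 ((95.03064727783203, 59.1063117980957), (123.52468872070312, 162.10862731933594), 117.46598815917969)
0.67 5441 ((249.04055786132812, 160.89198303222656), (82.06461334228516, 82.64251708984375), 30.312984466552734)
0.61 1400 ((162.42088317871094, 215.05621337890625), (44.88551712036133, 54.41936492919922), 99.15287017822266)
85 161
```

View pics/w4c.png

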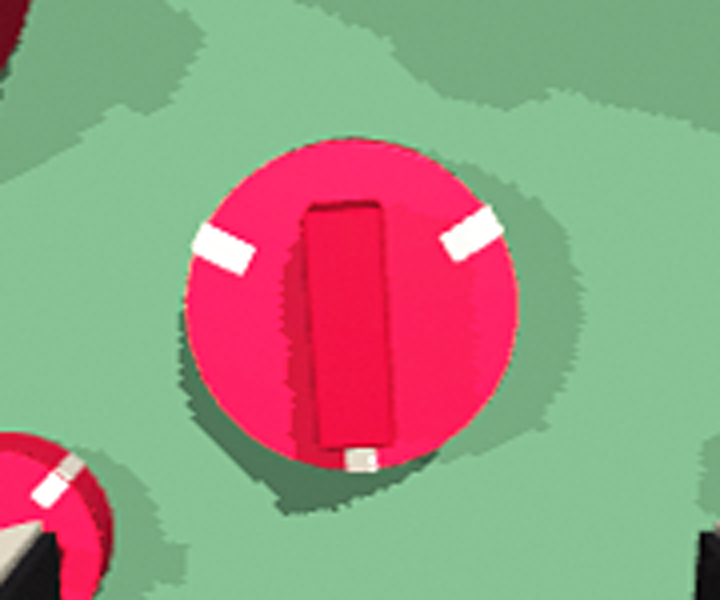

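The crop shows the chosen lid as a circle centred at (161,248.8), with its bar top centred at (166.8,248.4). The bar is about 3° off the image vertical and its tick 0 end is at the bottom.

```bash
cat > tool.py <<'E'
from h import *
def shift(target):
    s=arm.observe();Rt=R.from_rotvec(s['ee_rot']).as_matrix();return np.round(Rt.T@(np.array(target)-s['position']),4)
def yaz():
    Rt=R.from_rotvec(arm.observe()['ee_rot']).as_matrix();return np.degrees(np.arctan2(Rt[1,1],Rt[0,1])),np.degrees(np.arctan2(Rt[1,0],Rt[0,0]))
E
python3 - <<'E'
from tool import *
z=np.load('w4.npz');cal=dict(intrinsics=z['K'],pose=z['T'])
def at(p,h): o,d=ray('wrist',p,cal);return o+d*(h-o[2])/d[2]
print('cap',at((161,248.75),.028),'bar',at((166.75,248.4),.058))
q=[at((85+y/4,161+x/4),.058) for x,y in ((306,208),(381,204),(393,445),(318,450))]
d=q[2]+q[3]-q[0]-q[1];az=np.arctan2(d[1],d[0]);print('len',np.linalg.norm(d)/2,'az',np.degrees(az),yaz())
c=np.mean([at((161,248.75),.028)[:2],at((166.75,248.4),.058)[:2]],0)
g=c+.012*np.array([np.cos(az),np.sin(az)]);print(c,g,shift([*g,.214]))
E
```

```text
cap [0.53428562 0.16679304 0.028     ] bar [0.53504268 0.16650751 0.058     ]
len 0.05989863219950453 az -39.8321976683259 (np.float64(47.70225932613613), np.float64(137.702242551717))
[0.53466415 0.16665028] [0.54387924 0.15896378] [ 0.0041 -0.0074  0.1461]
```

```bash
python3 -m inch '0.004 -0.007 0.03 -0.044 0.06;0.004 -0.007 0.07 -0.044 0.06;0.004 -0.007 0.11 -0.044 0.06;0.004 -0.007 0.146 -0.044 0.06;0.004 -0.007 0.146 -0.044 0.06' 5; python3 -m inch '0 0 0 0 0.06;0 0 0 0 0.015;0 0 0 0 0.01;0 0 0 0 0.01;0 0 0 0 0.01' 5; python3 -m inch '0 0 0 0 0.01;0 0 0 0 0.01' 5
```

```text
clock: 5.75
position: [0.5421, 0.1594, 0.21]
ee_rot: [-1.065, -2.95, 0.008]
force: [-1.2, -0.8, 0.2]
width: 0.661
gripper_force: 0.0
clock: 6.25
position: [0.5439, 0.1608, 0.2147]
ee_rot: [1.065, 2.955, 0.002]
force: [0.6, 0.7, -0.0]
width: 0.356
gripper_force: 0.0
clock: 6.45
position: [0.5437, 0.1607, 0.214]
ee_rot: [1.065, 2.955, 0.0]
force: [-0.4, -1.3, 3.6]
width: 0.219
gripper_force: 5.0
```

```bash
python3 -m inch '0 0 -0.03 0 0.01;0 0 -0.07 0 0.01;0 0 -0.11 0 0.01;0 0 -0.16 0 0.01;0 0 -0.2 0 0.01'; python3 -m inch '0 0 0 0 0.01;0 0 0 0 0.01'
python3 - <<'E'
from tool import *
im=arm.get_image('side')[:,:,::-1];p=proj('side',[.5437,.1607,.23])[0].astype(int);print(p)
cv2.imwrite('pics/s5.png',cv2.resize(im[p[0]-50:p[0]+50,p[1]-60:p[1]+60],None,fx=5,fy=5,interpolation=cv2.INTER_CUBIC))
cv2.imwrite('pics/w5.png',arm.get_image('wrist')[:,:,::-1])
E
```

```text
clock: 6.95
position: [0.5435, 0.1604, 0.4161]
ee_rot: [1.065, 2.955, 0.001]
force: [1.8, 0.5, -2.4]
width: 0.219
gripper_force: 5.0
clock: 7.15
position: [0.5435, 0.1606, 0.414]
ee_rot: [1.065, 2.955, 0.002]
force: [-0.2, -0.6, -2.6]
width: 0.219
gripper_force: 5.0
[141 215]
```

View pics/s5.png

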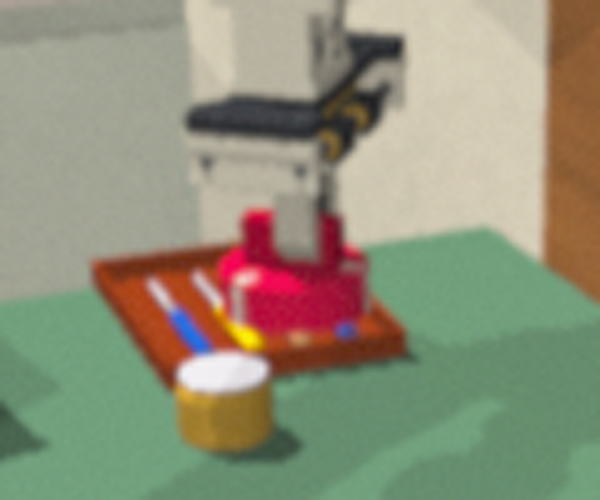

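The side view shows the lid firmly held but still level, so it has to be tilted actively. I carry it over to the jar, turned so the bar lies in the lean plane.

```bash
python3 -m inch '-0.023 -0.035 0 -0.13 0.01;-0.046 -0.07 0 -0.26 0.01;-0.069 -0.105 0 -0.39 0.01;-0.092 -0.14 0 -0.52 0.01;-0.115 -0.175 0 -0.65 0.01' >/dev/null; python3 -m inch '0 0 0 -0.13 0.01;0 0 0 -0.256 0.01;0 0 0 -0.256 0.01;0 0 0 -0.256 0.01'
python3 - <<'E'
from tool import *
print(yaz(),shift([.511,-.1315,.415]),arm.observe()['joints'])
E
```

```text
clock: 8.15
position: [0.5203, -0.0474, 0.4125]
ee_rot: [0.33, -3.122, -0.0]
force: [0.2, 0.3, -1.3]
width: 0.217
gripper_force: 5.0
(np.float64(102.06560472579186), np.float64(-167.93432865850835)) [ 0.0267 -0.0803 -0.0025] [-0.2094087   0.26034486  0.24837055  1.8246679  -0.07219774  1.06773311
  1.84730306]
```

```bash
python3 -m inch '0.009 -0.03 0 0 0.01;0.018 -0.06 0 0 0.01;0.027 -0.08 0 0 0.01;0.027 -0.08 0 0 0.01;0.027 -0.08 0 0 0.01'; python3 -m inch '0 0 0.01 0 0.01;0 0 0.02 0 0.01;0 0 0.025 0 0.01;0 0 0.025 0 0.01'
python3 - <<'E'
from tool import *
print(yaz(),shift([.511,-.1315,.385]))
E
```

```text
clock: 8.65
position: [0.5112, -0.1312, 0.4132]
ee_rot: [0.331, -3.123, -0.001]
force: [-0.0, 0.5, -1.9]
width: 0.218
gripper_force: 5.0
clock: 9.05
position: [0.511, -0.1308, 0.3874]
ee_rot: [0.336, -3.121, -0.001]
force: [-0.7, 0.4, -2.3]
width: 0.22
gripper_force: 5.0
(np.float64(102.3052508283214), np.float64(-167.69464361959004)) [ 0.0001 -0.0007  0.0024]
```

```bash
python3 -m inch '0 0 0.003 0 0.01;0.003 0 0.005 0 0.01;0.006 0 0.007 0 0.01;0.006 0 0.007 0 0.01' ; python3 -m inch '0.004 0 0.003 0 0.01;0.008 0 0.006 0 0.01;0.012 0 0.01 0 0.01;0.016 0 0.016 0 0.01;0.016 0 0.017 0 0.01'
python3 - <<'E'
from tool import *
print(arm.observe()['position'],yaz())
arm.get_image('side');print([(np.round(r['point']),round(r['conf'],2)) for q in ('lid_center','lid_tick0') for r in arm.place_of('side',q)])
E
```

```text
clock: 9.45
position: [0.5048, -0.133, 0.3816]
ee_rot: [0.335, -3.123, -0.0]
force: [0.2, -0.3, -1.7]
width: 0.216
gripper_force: 5.0
clock: 9.95
position: [0.4884, -0.1366, 0.364]
ee_rot: [0.334, -3.121, -0.0]
force: [-6.5, 0.2, 3.7]
width: 0.221
gripper_force: 5.0
[ 0.48838167 -0.13657218  0.3639658 ] (np.float64(102.22077159198105), np.float64(-167.77915202838562))
[(array([215., 166.]), 0.87), (array([205., 240.]), 0.86), (array([225., 224.]), 0.71), (array([211., 249.]), 0.91), (array([213., 223.]), 0.89), (array([236., 146.]), 0.81), (array([226., 242.]), 0.71), (array([232., 219.]), 0.7), (array([225., 219.]), 0.7), (array([214., 163.]), 0.62), (array([225., 237.]), 0.61), (array([233., 185.]), 0.56)]
```

```bash
python3 -m inch '0 0 -0.015 0 0.01;0 0 -0.03 0 0.01;0 0 -0.03 0 0.01'
cat > tilt.py <<'E'
from tool import *
from scipy.optimize import least_squares
s=arm.observe();Rt=R.from_rotvec(s['ee_rot']).as_matrix();pos=s['position']
arm.get_image('wrist')
L=np.array([[.045*np.cos(a),.045*np.sin(a),-.029] for a in np.radians([0,120,240])]+[[0,0,0]])
def px(p): # tilt, dx, h(pinch above centre)
    t,dx,h=p;q=(L-[dx,0,h]);c,sn=np.cos(t),np.sin(t)
    q=np.c_[c*q[:,0]-sn*q[:,2],q[:,1],sn*q[:,0]+c*q[:,2]]
    X=np.array([0,0,.159])+q*[-1,1,-1]   # lid x=-tool x, z=-tool z, y=+tool y
    return proj('wrist',X@Rt.T+pos)
for t in (0,15,25,35): print(t,np.round(px([np.radians(t),.0107,.026])).tolist())
for q in ('lid_tick0','lid_center'):
    print(q,[(np.round(r['point']).tolist(),round(r['conf'],2)) for r in arm.place_of('wrist',q)])
E
python3 tilt.py
```

```text
clock: 10.4
position: [0.4905, -0.1362, 0.3962]
ee_rot: [-0.335, 3.12, -0.001]
force: [0.9, 1.0, -2.8]
width: 0.213
gripper_force: 5.0
0 [[260.0, 255.0], [168.0, 314.0], [168.0, 197.0], [215.0, 255.0]]
15 [[284.0, 255.0], [188.0, 311.0], [188.0, 200.0], [225.0, 255.0]]
25 [[301.0, 255.0], [202.0, 309.0], [202.0, 201.0], [232.0, 255.0]]
35 [[317.0, 255.0], [216.0, 309.0], [216.0, 202.0], [240.0, 255.0]]
lid_tick0 [([193.0, 372.0], 0.93), ([216.0, 403.0], 0.86), ([174.0, 310.0], 0.85), ([53.0, 492.0], 0.81), ([268.0, 256.0], 0.77), ([225.0, 361.0], 0.75), ([136.0, 434.0], 0.59), ([173.0, 197.0], 0.58)]
lid_center [([216.0, 255.0], 0.85), ([213.0, 384.0], 0.7), ([174.0, 200.0], 0.52)]
```

```bash
python3 -m inch '-0.018 0 0 0 0.01;-0.018 0 0 0 0.01;-0.018 0 0.006 0 0.01;-0.018 0 0.01 0 0.01;-0.018 0 0.01 0 0.01'; python3 -m inch '0 0 0.002 0 0.01;0 0 0.003 0 0.01;0 0 0.004 0 0.01'; python3 -m inch '0 0 0.001 0 0.01;0 0 0.002 0 0.01;0 0 0.003 0 0.01';  python3 -m inch '0.001 0 0.001 0 0.01;0.002 0 0.002 0 0.01;0.003 0 0.003 0 0.01'
```

```text
clock: 11.05
position: [0.5065, -0.1324, 0.3836]
ee_rot: [0.335, -3.122, -0.001]
force: [0.2, -0.9, -1.6]
width: 0.217
gripper_force: 5.0
clock: 11.35
position: [0.5072, -0.1323, 0.3807]
ee_rot: [-0.336, 3.123, 0.0]
force: [0.3, -0.2, -2.3]
width: 0.216
gripper_force: 5.0
clock: 11.65
position: [0.5073, -0.1323, 0.3777]
ee_rot: [-0.336, 3.124, 0.0]
force: [-0.2, -0.4, -2.6]
width: 0.216
gripper_force: 5.0
clock: 11.95
position: [0.5043, -0.1329, 0.3746]
ee_rot: [-0.336, 3.124, 0.0]
force: [-0.2, 0.5, -1.7]
width: 0.219
gripper_force: 5.0
```

```bash
python3 -m inch '0 0 -0.014 0 0.01;-0.005 0 -0.014 0 0.01;-0.009 0 -0.014 0 0.01;-0.009 0 -0.011 0 0.01;-0.009 0 -0.009 0 0.01'; python3 -m inch '0 0 0.002 0 0.01;0 0 0.003 0 0.01;0 0 0.003 0 0.01'; python3 -m inch '0 0 0.001 0 0.01;0 0 0.002 0 0.01;0 0 0.002 0 0.01'
```

```text
clock: 12.45
position: [0.5131, -0.1308, 0.3828]
ee_rot: [0.336, -3.122, -0.0]
force: [-0.9, -0.2, -1.6]
width: 0.218
gripper_force: 5.0
clock: 12.75
position: [0.513, -0.131, 0.3804]
ee_rot: [0.335, -3.123, -0.0]
force: [-0.3, -0.6, -1.8]
width: 0.22
gripper_force: 5.0
clock: 13.05
position: [0.5131, -0.131, 0.3786]
ee_rot: [0.336, -3.124, -0.0]
force: [0.3, 0.6, -1.9]
width: 0.218
gripper_force: 5.0
```

```bash
python3 -m inch '0 0 0.002 0 0.01;0 0 0.003 0 0.01;0 0 0.003 0 0.01'; python3 -m inch '0 0 0.002 0 0.01;0 0 0.003 0 0.01;0 0 0.003 0 0.01';  python3 -m inch '0 0 0.002 0 0.01;0 0 0.003 0 0.01;0 0 0.003 0 0.01'; python3 tilt.py
```

```text
clock: 13.35
position: [0.5131, -0.131, 0.3755]
ee_rot: [0.336, -3.123, -0.0]
force: [0.5, 0.0, -2.2]
width: 0.217
gripper_force: 5.0
clock: 13.65
position: [0.5131, -0.131, 0.3725]
ee_rot: [0.336, -3.123, -0.0]
force: [-0.3, 0.1, -2.0]
width: 0.221
gripper_force: 5.0
clock: 13.95
position: [0.5133, -0.131, 0.3697]
ee_rot: [-0.336, 3.123, -0.0]
force: [0.4, -0.0, -2.3]
width: 0.218
gripper_force: 5.0
0 [[258.0, 256.0], [167.0, 314.0], [167.0, 198.0], [213.0, 256.0]]
15 [[282.0, 256.0], [187.0, 311.0], [187.0, 201.0], [223.0, 256.0]]
25 [[299.0, 256.0], [201.0, 310.0], [201.0, 202.0], [230.0, 256.0]]
35 [[315.0, 256.0], [215.0, 309.0], [215.0, 203.0], [238.0, 256.0]]
lid_tick0 [([179.0, 378.0], 0.87), ([119.0, 451.0], 0.85), ([176.0, 313.0], 0.8), ([172.0, 197.0], 0.72), ([270.0, 256.0], 0.7), ([218.0, 368.0], 0.63), ([204.0, 413.0], 0.57)]
lid_center [([205.0, 397.0], 0.58), ([213.0, 254.0], 0.57)]
```

```bash
python3 - <<'E'
from tilt import *
O=np.array([[270,256],[176,313],[172,197],[213,255]])
f=least_squares(lambda p:(px(p)-O).ravel(),[.1,.01,.026],x_scale=[.1,.01,.01]);print(np.degrees(f.x[0]),f.x[1:],f.fun.round(1))
a=arm.get_image('side')[:,:,::-1];p=proj('side',[.51,-.13,.17])[0].astype(int)
w=arm.get_image('wrist')[:,:,::-1]
a=cv2.resize(a[p[0]-55:p[0]+45,p[1]-50:p[1]+50],(400,400),interpolation=cv2.INTER_CUBIC)
w=cv2.resize(w[120:290,160:350],(400,358),interpolation=cv2.INTER_CUBIC);w=np.vstack([w,np.zeros((42,400,3),np.uint8)])
cv2.imwrite('pics/v6.png',np.hstack([a,w]));print(p)
E
```

```text
0 [[258.0, 256.0], [167.0, 314.0], [167.0, 198.0], [213.0, 256.0]]
15 [[282.0, 256.0], [187.0, 311.0], [187.0, 201.0], [223.0, 256.0]]
25 [[299.0, 256.0], [201.0, 310.0], [201.0, 202.0], [230.0, 256.0]]
35 [[315.0, 256.0], [215.0, 309.0], [215.0, 203.0], [238.0, 256.0]]
lid_tick0 [([176.0, 311.0], 0.9), ([219.0, 367.0], 0.83), ([180.0, 378.0], 0.8), ([273.0, 252.0], 0.79), ([118.0, 448.0], 0.77), ([172.0, 199.0], 0.66), ([209.0, 414.0], 0.65)]
lid_center [([213.0, 256.0], 0.96), ([206.0, 393.0], 0.79)]
10.057860548917953 [0.01529025 0.02122994] [ 0.5 -0.1 -2.5  0.3  1.5  1.4  0.4  1. ]
[204 246]
```

View pics/v6.png

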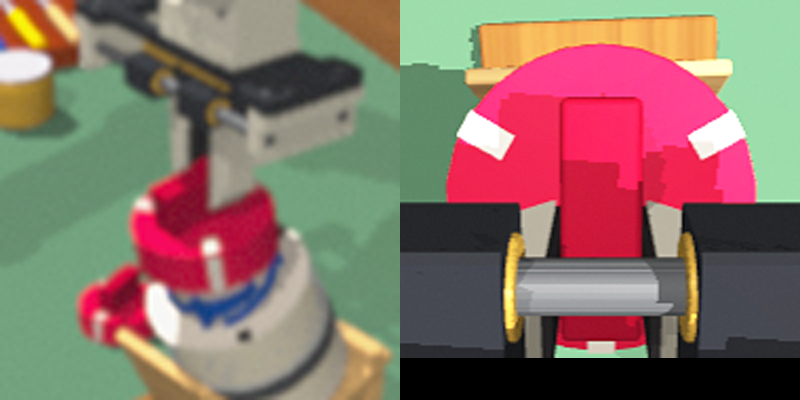

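The side view shows the lid over the neck with blue ridges still visible beneath it, tilted by about 10° and nearly coaxial. I keep lowering it with a slight downhill shift so it aligns.

```bash
python3 -m inch '0.001 0 0.001 0 0.01;0.003 0 0.002 0 0.01;0.004 0 0.003 0 0.01;0.004 0 0.003 0 0.01'; python3 -m inch '0.001 0 0.001 0 0.01;0.002 0 0.002 0 0.01;0.003 0 0.004 0 0.01;0.003 0 0.004 0 0.01'; cat >> tilt.py <<'E'
O=None
E
python3 tilt.py | tail -2
```

```text
clock: 14.75
position: [0.509, -0.1319, 0.3666]
ee_rot: [0.335, -3.123, -0.0]
force: [1.2, -0.1, -2.3]
width: 0.215
gripper_force: 5.0
clock: 15.15
position: [0.5061, -0.1325, 0.3624]
ee_rot: [0.336, -3.123, -0.0]
force: [0.7, -0.5, -3.3]
width: 0.217
gripper_force: 5.0
lid_tick0 [([190.0, 307.0], 0.98), ([214.0, 416.0], 0.85), ([126.0, 451.0], 0.83), ([187.0, 381.0], 0.81), ([191.0, 199.0], 0.78), ([229.0, 373.0], 0.7), ([288.0, 257.0], 0.59)]
lid_center [([212.0, 396.0], 0.7), ([219.0, 254.0], 0.66)]
```

```bash
python3 -m inch '0 0 0.001 0 0.01;0 0 0.002 0 0.01;0 0 0.003 0 0.01;0 0 0.003 0 0.01'
cat > meas.py <<'E'
import sys,io,contextlib
with contextlib.redirect_stdout(io.StringIO()): from tilt import *
C=[r['point'] for r in arm.place_of('wrist','lid_tick0')]; cc=[r['point'] for r in arm.place_of('wrist','lid_center')]
g=px([np.radians(20),.0125,.024])
def near(S,p): 
    q=min(S,key=lambda c:np.hypot(*(np.array(c)-p)));return q if np.hypot(*(np.array(q)-p))<30 else None
O=[near(C,g[0]),near(C,g[1]),near(C,g[2]),near(cc,g[3])]
def res(p):
    q=px(p);return np.concatenate([(q[i]-O[i]) for i in range(4) if O[i] is not None]+[[(p[1]-.012)*300,(p[2]-.024)*300]])
f=least_squares(res,[.3,.012,.024],x_scale=[.1,.01,.01]);t,dx,h=f.x
j=np.load('jar2.npy');Zr=np.sin(np.radians(25))
pin=pos+Rt@[0,0,.159]-j[:3];u=pin@[np.cos(j[3]+np.pi),np.sin(j[3]+np.pi),0];z=pin[2]
c,s_=np.cos(t),np.sin(t);cu,cz=u-(dx*c-h*s_),z-(dx*s_+h*c)
print('obs',[None if o is None else np.round(o).tolist() for o in O],'tilt',np.degrees(t),'dx,h',dx,h,'pinch u,z',u,z)
print('lid in jar: axial',-Zr*cu+.9063*cz,'uphill off',.9063*cu+Zr*cz,'res',f.fun.round(1))
E
python3 meas.py
```

```text
clock: 15.7
position: [0.5059, -0.1326, 0.3595]
ee_rot: [0.335, -3.122, -0.0]
force: [-3.7, -1.1, 1.2]
width: 0.216
gripper_force: 5.0
obs [[291.0, 258.0], [191.0, 308.0], [191.0, 200.0], [223.0, 254.0]] tilt 22.176139569187264 dx,h 0.013724472239290462 0.02299172613325701 pinch u,z -0.007390812050129322 0.04359209740063019
lid in jar: axial 0.02034355458361164 uphill off -0.0031159556053755805 res [-0.9 -1.6  0.7  2.5  0.6  1.1 -0.2  1.6  0.5 -0.3]
```

```bash
python3 -m inch '-0.001 0 0 0 0.01;-0.002 0 0.001 0 0.01;-0.002 0 0.001 0 0.01'; python3 meas.py;  python3 -m inch '0 0 0 0 0.04;0 0 0 0 0.04;0 0 0 0 0.04;0 0 0 0 0.04'; python3 meas.py
```

```text
clock: 16.25
position: [0.508, -0.1322, 0.3587]
ee_rot: [0.335, -3.123, -0.0]
force: [-5.8, -1.1, 2.8]
width: 0.218
gripper_force: 5.0
obs [[290.0, 260.0], [187.0, 307.0], [187.0, 200.0], [217.0, 256.0]] tilt 24.68019855930355 dx,h 0.018499910002244546 0.020699893189010186 pinch u,z -0.005141483127335082 0.042805912815323616
lid in jar: axial 0.02037177766042133 uphill off -0.005184261603945692 res [-2.2 -3.6  1.4  4.1  1.3  0.7  0.1  0.2  1.9 -1. ]
clock: 16.9
position: [0.5086, -0.1319, 0.3588]
ee_rot: [-0.336, 3.123, -0.0]
force: [-0.2, -0.5, -0.7]
width: 0.43
gripper_force: 0.0
obs [[287.0, 253.0], [189.0, 308.0], [187.0, 202.0], [216.0, 255.0]] tilt 24.51929671173511 dx,h 0.019154965988130036 0.02415180188239487 pinch u,z -0.0042617000339706425 0.042947918865066714
lid in jar: axial 0.016734757775498734 uphill off -0.0050686658420648735 res [-0.8  3.2 -0.9  1.9  1.6  0.3  0.4  1.4  2.1  0. ]
```

```bash
python3 -m inch '0 0 -0.03 0 0.04;0 0 -0.06 0 0.04;-0.02 0 -0.08 0 0.04;-0.05 0 -0.09 0 0.04;-0.05 0 -0.09 0 0.04'
cat > free.py <<'E'
from tool import *
from scipy.optimize import least_squares
import sys
j=np.load('jar2.npy')
from fit2 import frame
J=frame(j)
L=np.array([[.045*np.cos(a),.045*np.sin(a),-.029] for a in np.radians([0,120,240])]+[[0,0,0]])
def lid(p): # x,y,z in jar, rot (rad) about z, tilt vec
    return (R.from_euler('z',p[3])).as_matrix().T, p[:3]
def X(p):
    M=R.from_rotvec([p[4],p[5],0]).as_matrix()@R.from_euler('z',p[3]).as_matrix()
    return (np.array(p[:3])+L@M.T)@J.T+j[:3]
def measure(cams,ang):
    O={}
    for c in cams:
        arm.get_image(c);T=[np.array(r['point']) for r in arm.place_of(c,'lid_tick0')];C=[np.array(r['point']) for r in arm.place_of(c,'lid_center')]
        g=proj(c,X([0,0,.02,np.radians(ang),0,0]));tol=28 if c=='wrist' else 9
        o=[]
        for i in range(4):
            S=T if i<3 else C
            q=min(S,key=lambda s:np.hypot(*(s-g[i]))) if S else None
            o.append(q if q is not None and np.hypot(*(q-g[i]))<tol else None)
        O[c]=o
    def res(p):
        e=[]
        for c in cams:
            g=proj(c,X(p));w=1 if c=='wrist' else 2
            e+=[w*(g[i]-O[c][i]) for i in range(4) if O[c][i] is not None]
        return np.concatenate(e+[np.array(p[:2])*500,[(p[2]-.02)*300],np.array(p[4:])*10])
    f=least_squares(res,[0,0,.02,np.radians(ang),0,0],loss='soft_l1',x_scale=[.01,.01,.01,.1,.1,.1])
    a=np.degrees(f.x[3]);print({c:[None if q is None else q.round().astype(int).tolist() for q in O[c]] for c in cams})
    print('lid xyz mm',(f.x[:3]*1000).round(1),'tick0 ang rel mark',round((a-240+180)%360-180,1),'tilt deg',np.degrees(f.x[4:]).round(1),'cost',round(f.cost,1))
    im=[]
    return f.x
if __name__=='__main__': measure(sys.argv[2].split(','),240+float(sys.argv[1]))
E
sed -i 's/^for w in/if __name__=="__main__":\n  pass\nfor w in/' fit2.py
python3 free.py 0 wrist,side | tail -2
```

```text
clock: 17.65
position: [0.5601, -0.1199, 0.4502]
ee_rot: [-0.339, 3.119, -0.0]
force: [0.4, 0.4, -0.5]
width: 0.437
gripper_force: 0.0
{'wrist': [[178, 256], [113, 295], [110, 214], [123, 254]], 'side': [[205, 263], [215, 233], [226, 251], [207, 246]]}
lid xyz mm [ 2.7  7.1 16.5] tick0 ang rel mark -2.8 tilt deg [ 4.9 -1. ] cost 21.8
```

```bash
python3 - <<'E'
from free import *
im=[]
a=np.radians(np.arange(0,360,6));
def ring(r,h,p): 
    M=R.from_rotvec([p[4],p[5],0]).as_matrix()@R.from_euler('z',p[3]).as_matrix()
    return (np.array(p[:3])+np.c_[r*np.cos(a),r*np.sin(a),h+0*a]@M.T)@J.T+j[:3]
p=[0,0,.024,np.radians(237),0,0];bar=np.array([[.03,.01,.029],[.03,-.01,.029],[-.03,-.01,.029],[-.03,.01,.029]])
Mb=R.from_euler('z',p[3]).as_matrix()
for c,w,k in (('side',35,800//2),('wrist',80,400)):
    I=arm.get_image(c)[:,:,::-1].copy();o=proj(c,j[:3])[0].astype(int)-[8,0]
    s=400/(2*w);I=cv2.resize(I[max(0,o[0]-w):o[0]+w,o[1]-w:o[1]+w],None,fx=s,fy=s,interpolation=cv2.INTER_CUBIC)
    K=I.copy()
    for pts,col in ((ring(.045,-.029,p),(0,255,255)),(ring(.045,-.001,p),(255,255,0)),(X(p)[:3],(255,0,0)),((np.array(p[:3])+bar@Mb.T)@J.T+j[:3],(0,255,0))):
        for q in proj(c,pts): cv2.circle(K,(int((q[1]-o[1]+w+.5)*s),int((q[0]-max(0,o[0]-w)+.5)*s)),2,col,-1)
    im.append(np.hstack([cv2.resize(I,(300,300)),cv2.resize(K,(500,300) if 0 else (300,300))]))
cv2.imwrite('pics/v7.png',np.vstack(im))
E
```

```text
100 8.939254059805121 [ 0.51288541 -0.13108226  0.15689863] [191.89366622 -57.4273115   25.04419134]
[-0.2 -2.  -0.1 -0.2  0.3 -1.3  1.8  0.  -1.1 -0.1 -1.   1.5  0.4  2.
  0.1]
[[-0.651 -0.636 -0.414]
 [ 0.724 -0.684 -0.087]
 [-0.228 -0.357  0.906]]
0 8.924371144413922 [ 0.51284093 -0.13110856  0.15685422] [192.01646241 -57.51449545  25.22102582]
[-0.3 -2.1 -0.1 -0.1  0.4 -1.2  1.8  0.  -1.2 -0.1 -0.9  1.5  0.4  2.
  0. ]
top [[203.25437652 287.6125288 ]] (204, 288)
side [[208.82556632 247.98675119]] (210, 251)
```

View pics/v7.png

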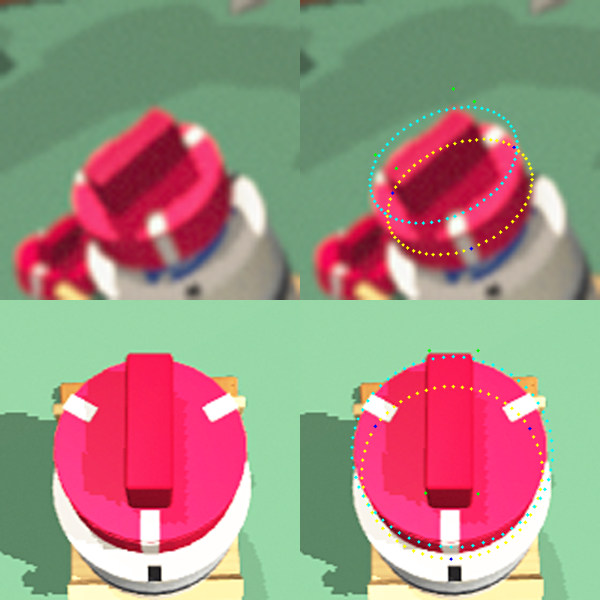

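The picture shows the lid lying squarely on the neck, with tick 0 at the black mark by the lower image edge. It sits about 8 mm lower than my model, so I correct the jar height. The plan is to cage the bar loosely with the fingers and turn it by rolling. Joint 7 needs a half turn first to have room.

```bash
for i in 1 2 3 4; do python3 -m inch '0 0 0 0.15 0.04;0 0 0 0.3 0.04;0 0 0 0.45 0.04;0 0 0 0.6 0.04;0 0 0 0.745 0.04' >/dev/null; done; python3 -m inch '0 0 0 0.1 0.04;0 0 0 0.16 0.04;0 0 0 0.16 0.04'
python3 - <<'E' | tail -3
import numpy as np
j=np.load('jar2.npy');j[:3]=[.512,-.132,.1488];np.save('jar2.npy',j)
from tool import *
print(yaz(),shift([.492,-.1362,.364]),arm.observe()['joints'].round(2))
E
sed -n '/__main__/,$p' fit2.py | head -3; sed -i '/^if __name__/,$d' fit2.py; python3 free.py 0 wrist,side
```

```text
clock: 20.35
position: [0.5569, -0.1214, 0.4486]
ee_rot: [-3.123, -0.337, 0.001]
force: [-0.7, 0.3, -0.8]
width: 0.43
gripper_force: 0.0
(np.float64(-77.6964305526305), np.float64(12.303573118189187)) [-0.0666  0.0007  0.0846] [-0.57  0.43  1.    1.7  -0.38  1.23 -0.83]
if __name__=="__main__":
  pass
for w in (100,0):
{'wrist': [[190, 253], None, None, [244, 257]], 'side': [[205, 263], [212, 231], [227, 252], [205, 245]]}
lid xyz mm [-2.1  0.6 23.2] tick0 ang rel mark -0.4 tilt deg [ 4.1 -8.3] cost 11.7
```

```bash
python3 -m inch '-0.03 0 0 0 0;-0.06 0 0.02 0 0;-0.077 0 0.045 0 0;-0.077 0 0.06 0 0;-0.077 0 0.066 0 0' 10;  python3 -m inch '0 0 0.002 0 0;0 0 0.004 0 0;0 0 0.006 0 0;0 0 0.006 0 0'; python3 -m inch '0 0 0.001 0 0;0 0 0.002 0 0;0 0 0.002 0 0'
```

```text
clock: 21.15
position: [0.4812, -0.1377, 0.3817]
ee_rot: [-3.122, -0.338, 0.002]
force: [-0.1, 0.4, 0.3]
width: 0.05
gripper_force: 0.0
clock: 21.55
position: [0.4822, -0.1379, 0.3769]
ee_rot: [3.123, 0.339, 0.001]
force: [-0.1, 0.2, -0.2]
width: 0.005
gripper_force: 0.0
clock: 21.85
position: [0.4822, -0.1381, 0.3751]
ee_rot: [3.123, 0.338, 0.001]
force: [-0.4, 0.8, 4.6]
width: 0.006
gripper_force: 2.3
```

```bash
python3 -m inch '0 0 -0.015 0 0.035;0.01 0 -0.015 0 0.035;0.01 0 -0.015 0 0.035;0.01 0 -0.015 0 0.032;0.01 0 -0.015 0 0.032' 10;  python3 -m inch '0 0 0.01 0 0.032;0 0 0.018 0 0.032;0 0 0.026 0 0.028;0 0 0.026 0 0.028'
```

```text
clock: 22.35
position: [0.4915, -0.1357, 0.3892]
ee_rot: [-3.123, -0.338, 0.002]
force: [0.7, -0.0, 0.2]
width: 0.341
gripper_force: 0.0
clock: 22.75
position: [0.4912, -0.1356, 0.3623]
ee_rot: [-3.123, -0.338, 0.004]
force: [0.1, 0.6, 0.1]
width: 0.309
gripper_force: 0.0
```

```bash
python3 -m inch '0 0 0 -0.14 0.028;0 0 0 -0.28 0.028;0 0 0 -0.42 0.028;0 0 0 -0.42 0.028'; python3 free.py 10 wrist,side
```

```text
clock: 23.15
position: [0.4915, -0.1361, 0.3639]
ee_rot: [-2.983, -0.985, -0.001]
force: [0.7, -0.1, -0.3]
width: 0.304
gripper_force: 0.0
{'wrist': [[126, 295], [179, 208], None, [208, 263]], 'side': [[204, 263], [216, 232], [226, 253], [207, 246]]}
lid xyz mm [ 0.4  0.8 19.6] tick0 ang rel mark -0.3 tilt deg [ 1.8 -1.1] cost 14.7
```

```bash
python3 -m inch '0 0 0 -0.12 0.028;0 0 0 -0.24 0.028;0 0 -0.001 -0.36 0.028;0 0 -0.001 -0.36 0.028'; python3 free.py 20 wrist,side
```

```text
clock: 23.85
position: [0.4917, -0.136, 0.3649]
ee_rot: [2.76, 1.501, 0.001]
force: [0.2, -1.4, -1.0]
width: 0.304
gripper_force: 0.6
{'wrist': [[130, 298], [189, 218], None, [210, 264]], 'side': [[205, 255], [219, 230], [223, 260], [204, 246]]}
lid xyz mm [ 1.9  0.4 20.8] tick0 ang rel mark 23.1 tilt deg [ 3.5 -2.2] cost 19.1
```

```bash
python3 -m inch '0 0 -0.001 -0.12 0.028;0 0 -0.001 -0.24 0.028;0 0 -0.001 -0.36 0.028;0 0 -0.001 -0.36 0.028'; python3 free.py 42 wrist,side;  python3 -m inch '0 0 0 -0.08 0.028;0 0 0 -0.16 0.028;0 0 0 -0.16 0.028'; python3 free.py 50 wrist,side
```

```text
clock: 24.55
position: [0.4918, -0.1357, 0.3658]
ee_rot: [2.446, 1.971, 0.001]
force: [1.0, -0.3, 0.2]
width: 0.309
gripper_force: 0.3
{'wrist': [[139, 308], None, None, [208, 273]], 'side': [[205, 252], [224, 235], [218, 264], [208, 248]]}
lid xyz mm [ 0.9  0.5 15.5] tick0 ang rel mark 46.4 tilt deg [4.6 4.1] cost 12.1
clock: 25.15
position: [0.4921, -0.1358, 0.3659]
ee_rot: [2.281, 2.159, 0.001]
force: [2.5, 0.3, -0.6]
width: 0.302
gripper_force: 1.1
{'wrist': [[143, 316], [190, 238], None, [213, 276]], 'side': [[207, 252], [227, 235], [217, 266], [206, 249]]}
lid xyz mm [ 0.2  0.1 14.4] tick0 ang rel mark 50.0 tilt deg [1.9 2.2] cost 27.9
```

The lid has dropped (z≈14.5 mm, tick at ≈+50°). I lower the cage a little and turn forward.

```bash
python3 -c "
from tool import *
print(yaz(),shift([.4963,-.1353,.355]),arm.observe()['joints'].round(2))"; python3 -m inch '0 0 0.004 0.1 0.028;0 0 0.007 0.24 0.028;0 0 0.01 0.38 0.028;0 0 0.01 0.5 0.028;0 0 0.01 0.5 0.028'; python3 -c "
from tool import *
print(yaz(),shift([.4963,-.1353,.355]))"; python3 free.py 50 wrist,side
```

```text
(np.float64(-3.2262191040389108), np.float64(86.77377543544783)) [0.0007 0.0043 0.0108] [-0.33  0.32  0.63  1.94 -0.23  0.96  0.36]
clock: 25.95
position: [0.4917, -0.1355, 0.3556]
ee_rot: [-2.747, -1.524, 0.001]
force: [2.0, -0.6, 1.1]
width: 0.306
gripper_force: 0.9
(np.float64(-31.93934825423362), np.float64(58.060664238170375)) [0.0026 0.0038 0.0006]
{'wrist': [[124, 279], [204, 237], [217, 340], [206, 269]], 'side': [[204, 248], [227, 232], [216, 266], [210, 251]]}
lid xyz mm [ 1.8  1.2 14. ] tick0 ang rel mark 47.8 tilt deg [-1.  3.] cost 31.5
```

```bash
python3 -m inch '0.003 0.004 0 0.14 0.028;0.003 0.004 0 0.28 0.028;0.003 0.004 0 0.42 0.028;0.003 0.004 0.001 0.55 0.028;0.003 0.004 0.001 0.55 0.028'; python3 free.py 35 wrist,side;  python3 -m inch '0 0 0.001 0.12 0.027;0 0 0.002 0.24 0.027;0 0 0.003 0.36 0.026;0 0 0.003 0.36 0.026'; python3 free.py 15 wrist,side
```

```text
clock: 26.75
position: [0.4966, -0.1351, 0.3545]
ee_rot: [-3.057, -0.723, 0.001]
force: [0.6, -0.0, 0.8]
width: 0.306
gripper_force: 2.1
{'wrist': [[123, 237], None, [186, 324], [204, 259]], 'side': [[208, 256], [224, 230], [221, 262], [212, 248]]}
lid xyz mm [-0.1 -0.   9.1] tick0 ang rel mark 34.6 tilt deg [ 7.7 -4.1] cost 27.7
clock: 27.45
position: [0.4971, -0.1351, 0.3518]
ee_rot: [3.137, 0.165, 0.001]
force: [3.5, 1.2, -0.5]
width: 0.285
gripper_force: 3.8
{'wrist': [[122, 230], None, [182, 308], [203, 253]], 'side': [[206, 258], [220, 235], [228, 257], [208, 250]]}
lid xyz mm [-0.1  1.1  7.5] tick0 ang rel mark 9.1 tilt deg [-1.8 -1.4] cost 22.0
```

```bash
python3 -m inch '0.001 0 0.001 0.13 0.026;0.001 0 0.002 0.26 0.026;0.001 0 0.003 0.39 0.026;0.001 0 0.003 0.5 0.026;0.001 0 0.003 0.5 0.026'; python3 free.py -15 wrist,side
```

```text
clock: 28.25
position: [0.498, -0.1346, 0.3492]
ee_rot: [-3.079, 0.618, 0.0]
force: [-0.9, 5.4, 9.6]
width: 0.285
gripper_force: 11.5
{'wrist': [[126, 209], None, [182, 291], [207, 245]], 'side': [[212, 268], [217, 236], [231, 252], [210, 250]]}
lid xyz mm [-1.9 -0.5  4.7] tick0 ang rel mark -11.8 tilt deg [ 6.  -1.9] cost 28.9
```

```bash
python3 -c "
from tool import *
print(yaz(),shift([.4976,-.135,.348]),arm.observe()['ft_torque'])"; python3 -m inch '0 0 0 0.07 0.026;0 0 0 0.14 0.026;0 0 0 0.14 0.026'; python3 free.py -20 wrist,side; python3 -c "
from tool import *
print(arm.observe()['ft_torque'],yaz())"
```

```text
(np.float64(-112.4600230883287), np.float64(-22.46000872856282)) [-0.0002  0.0004  0.0012] [ 1.12114339 -0.14779756  0.28387757]
clock: 28.85
position: [0.4972, -0.1343, 0.3493]
ee_rot: [-3.027, 0.828, 0.005]
force: [-6.1, 9.7, 21.0]
width: 0.301
gripper_force: 15.1
{'wrist': [[128, 200], None, [173, 288], [205, 244]], 'side': [[213, 266], [214, 237], [232, 252], [211, 250]]}
lid xyz mm [-2.1  1.2  3.9] tick0 ang rel mark -17.3 tilt deg [-1.8 -1.6] cost 22.5
[2.09216869 1.47464954 0.27255422] (np.float64(-120.46880333114639), np.float64(-30.468194727505445))
```

```bash
python3 -m inch '0 0 -0.001 -0.12 0.028;0 0 -0.002 -0.24 0.032;0 0 -0.003 -0.3 0.036;0 0 -0.01 -0.3 0.036;0 0 -0.02 -0.3 0.036'; python3 -m inch '0 0 -0.03 0 0.036;0 0 -0.07 0 0.036;-0.03 0 -0.1 0 0.036;-0.06 0 -0.1 0 0.036;-0.06 0 -0.1 0 0.036';  python3 free.py -17 wrist,side; python3 -c "
import h;h.save('wrist','w9.png')"
```

```text
clock: 29.65
position: [0.4972, -0.1354, 0.3691]
ee_rot: [-3.119, 0.37, 0.002]
force: [-0.9, 0.1, 0.2]
width: 0.391
gripper_force: 0.0
clock: 30.15
position: [0.4366, -0.1223, 0.4694]
ee_rot: [-3.114, 0.369, -0.0]
force: [-0.3, 0.2, -0.3]
width: 0.394
gripper_force: 0.0
{'wrist': [[51, 236], [122, 211], [107, 280], [104, 250]], 'side': [[212, 267], [211, 235], [235, 251], [210, 248]]}
lid xyz mm [-3.7  0.6  4.1] tick0 ang rel mark -18.9 tilt deg [-3.1 -5.3] cost 26.8
```

```bash
python3 -c "
from cell import arm
print(arm.sign_off())"
```

```text
the job is handed in; nothing more can be done
None
```

The rivet jar is closed and the job is handed in. By my last camera measurement the lid sat about 4 mm above the mouth with its tick about 19° clockwise of the mark, against the 20° stop. The lid was released and the arm clear at about 30 s, and I did not touch the glue bottle, tin or mallet. The sign-off returned no verdict.

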